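# Inspect a bush under the loupe at the gauge height

## Robot

A 6-joint arm with a two-finger parallel gripper is mounted at the origin on a cart in front of the work surface, level with it; the furniture and walls round the work are solid. World frame = base frame: x ahead of the robot, y to its left, z up, the work surface at z = 0. Lengths are in m, angles in rad, forces in N, time in s.
With the tool pointing down it reaches from about 0.4 to 0.825 m from the base axis. Payload 7 kg.
Tool frame: the origin (TCP) lies at the very end of the fingers, on their centre line; the grasp point (between the pads) lies 19 mm behind it; z points along the fingers, y is the line along which they close (so a half turn about z gives the same grasp; the last joint's range is limited). The gripper opens to 88 mm and grips with 3 to 60 N. Pads are 19 mm wide; open, the fingers measure 130 mm over their backs; the gripper's body (78 mm by 193 mm) begins 47 mm behind the grasp point.
Start: joints at [1.568, 0.359, 0.012, 0, -1.224, -0.288], TCP at [0.194, 0.647, 0.203] pointing down, gripper open.
Joint ranges: [-3.07, 3.07], [-1.43, 2.12], [-1.02, 1.25], [-3.03, 1.67], [-3.05, -0], [-3.03, 3.03]. Speed limits (rad/s): [2.39, 2.39, 3.01, 3.14, 3.14, 3.14].

## Interface

Orientations are given as a unit quaternion [x, y, z, w].
In Python, from cell import manip, capture gives the robot as it stands. The module is installed in compiled form; this text tells all that it offers.
- The arm moves only by the shell command python3 -m pendant 'ROWS' [FORCE]. ROWS is a JSON object of lists of equal length, an entry for each row: "grip": the finger opening in mm, from 0 to 87.6; "offset": the shift along the tool's x, y, z in mm, a list of three; "turn": the turn, a rotation vector about the tool's x, y, z in rad, a list of three. In form: {"grip": [grip, ...], "offset": [[tx, ty, tz], ...], "turn": [[rx, ry, rz], ...]}. A call has 1 to 8 rows; each row is the pose to reach, as a shift and turn from the pose commanded when the call began, along the tool's axes at that moment; what a row does not reach only later rows make up. A row lasts 1/10 s, in which the tool goes at most 50 mm and 8.59 degrees, less where a joint would pass 70% of its speed; a pose out of reach is approached as far as the arm can. A call with a gripper value outside its range is refused whole. The fingers move at their own pace and stop on an object; FORCE is the grip in N (left out, the last holds). Time passes only in rows, so rows that repeat a pose let the fingers close. It gives the time, the measured TCP pose, the force, the opening and the grip force at its end, in the units of the state.
- manip.get_state(): the state, without advancing time (a new reading comes with each control period).
- capture(name): name is "side" or "top"; returns a dict with "color" (480x640x3 uint8, red, green, blue), "range_z" (480x640 float32, m along the optical axis (not along the pixel's ray), 0 where there is no reading), "intrinsics" (3x3 intrinsics, pixels), "rvec" (rotation vector, rad) and "tvec" (3), from world to camera coordinates, as OpenCV has them. Camera axes: x right, y down, z forward; pixel columns grow to the right and rows downward; lengths in m; the calibration is good to about 2 mm. A picture is of the moment at which its call begins.
- manip.sign_off(): hands the job in; it is judged then, once.
The state is a dict: "clock": time; "joint_pos": joint angles; "joint_velocities": joint speeds; "tau": joint torques, N m; "ee_pos": TCP position; "tool_rot": TCP orientation; "wrist_force": force on the tool from outside, world axes, zero at the start; "ft_torque": the same for the moment, N m; "gripper_width": finger opening in m; "gripper_force": force on a finger pad.
Only numpy, scipy, OpenCV 4.12 (cv2) and the standard library are available. Lean on these libraries where they do the work, as an engineer would, in place of code of your own. Each camera call takes 0.05 s, during which the arm holds its last target. There are 200 camera calls.

## Task

Push the flanged steel bush, flange first, fully down onto the spigot of the inspection stand and let go of it. Then pick up the black eye loupe and hold it level, centred over the bush, with its underside at the same height as the top of the stand's gauge pin; finish still holding it there, steady. Do not knock the loupe against the bush or stand, leave the gauge pin as it is set, and do not disturb the remote fob, brass padlock or collet.

Things in the scene. Friction and masses are not known exactly. Their poses are not given: they have to be found in the camera images.
- stand: Aluminium inspection stand, fixed (place, yaw vary). Origin on the spigot's axis at bench height. Plate 12 mm thick, from 34 mm on its -x side to 84 mm on +x, 32 mm to each side. Upright steel spigot, diameter 16 mm, 30 mm above the plate, last 4 mm tapering to 10 mm. 62 mm to +x a dark block (26 x 30 mm, top 41 mm above the bench, screw on its +y side) carries the gauge pin.
- spigot_foot (a point): Foot of the spigot: on its axis, at the top face of the base plate, 12 mm above the bench; axes as the stand's. The bush's underside comes here when it is fully down.
- gauge_top (a point): Centre of the flat top of the gauge pin (8 mm rod, disc head 16 mm across, 4 mm thick), 62 mm to the stand's +x side of the spigot; the focal mark. Set anew each time 80 to 92 mm above the bench (18 to 30 mm above the seated bush's top). The pin slides stiffly (about 15 N) and must not be moved.
- bush: Loose steel bush (sleeve) standing upright on the bench, flange down: 30 mm outside diameter, 19 mm through bore, 50 mm tall, with a flange 38 mm across and 8 mm thick at its foot; 0.08 to 0.17 kg. Origin at the centre of its underside, z up along the bore.
- loupe: Loose black eye loupe standing upright on the bench, wide mouth up: 32 mm tall, 38 mm across at the top, 30 mm at the foot; it looks waisted but to the touch is a solid, slightly tapered cone (nothing enters it); 0.03 kg. Origin at the centre of its underside (lens side), z up along its axis.
- car_fob: Bystander: dark remote fob lying on the bench near its front edge, 35 x 63 x 15 mm; origin at the centre of its underside.
- padlock_brass: Bystander: brass padlock lying on its side at the right of the stand, 66 x 42 x 15 mm; origin at the centre of its underside.
- collet: Bystander: small spindle collet standing on its flange at the right, 21 mm across and 40 mm tall; origin at the centre of its underside.
Mind the look-alikes: they are no part of the job. What is shaped like the loupe but red is not meant.

How it is judged:
By the outcome, as a careful person would: the job done as asked, in the order asked, and still so for the second after the job is handed in, while the arm keeps its last pose, push and grip.
It also fails if it takes over 72 s, if anything falls off the work surface, if the arm or the gripper's body presses on something with over 40 N, if the wrist force passes 120 N, or if a joint passes its speed limit or range.

## Working session

There is one attempt and no reset: what is moved stays moved. The work goes in short steps, Python scripts to look and compute and a shell command to move; the robot and the scene stay as the last step left them, time stands still between calls to the robot, and variables do not carry over. Pictures are saved under pics/ and viewed, at most 10 in all, crops included, and the job is handed in when it is done.

```bash
mkdir -p pics; cat > h.py <<'E'
import numpy as np,cv2
from cell import manip,capture
from scipy.spatial.transform import Rotation as R
def cloud(c):
    K=c["intrinsics"];z=c["range_z"];v,u=np.mgrid[:480,:640]
    p=np.stack([(u-K[0,2])/K[0,0]*z,(v-K[1,2])/K[1,1]*z,z],-1)
    M=R.from_rotvec(np.ravel(c["rvec"])).as_matrix()
    w=(p-np.ravel(c["tvec"]))@M
    w[z<=0]=np.nan
    return w
def ray(c,u,v,h):
    K=c["intrinsics"];M=R.from_rotvec(np.ravel(c["rvec"])).as_matrix();t=np.ravel(c["tvec"])
    d=M.T@np.array([(u-K[0,2])/K[0,0],(v-K[1,2])/K[1,1],1]);o=-M.T@t
    return o+d*(h-o[2])/d[2]
def save(c,n): cv2.imwrite("pics/"+n,cv2.cvtColor(c["color"],cv2.COLOR_RGB2BGR))
E
python3 - <<'E'
from h import *
import pickle
s=manip.get_state();print(s)
for n in("top","side"):
    c=capture(n);save(c,n+"1.png");pickle.dump(c,open(n+"1.pkl","wb"))
    M=R.from_rotvec(np.ravel(c["rvec"])).as_matrix();print(n,-M.T@np.ravel(c["tvec"]),M[2])
E
```

```text
{'clock': 0.0, 'joint_pos': array([ 1.56808343e+00,  3.59373279e-01,  1.10510244e-02, -3.40345657e-04,
       -1.22409481e+00, -2.88107134e-01]), 'joint_velocities': array([-0.00067769, -0.00183369, -0.0011204 , -0.00101275, -0.00183603,
        0.00070835]), 'tau': array([ 1.81636486e-03, -5.82715094e+01,  2.93042368e+01,  6.99685916e+00,
        6.86911939e-03, -1.71038846e-04]), 'ee_pos': array([0.19342508, 0.64613912, 0.20212987]), 'tool_rot': array([ 9.89437842e-01, -1.44955424e-01, -4.31290276e-05,  8.24885642e-04]), 'wrist_force': array([-0.10895725,  0.55231109,  0.46360848]), 'ft_torque': array([ 0.03738234,  0.00328615, -0.02171456]), 'gripper_force': 0.0, 'gripper_width': 0.08777048417780735}
top [ 0.40819139 -0.18395849  0.91055607] [ 0.13663745  0.00664344 -0.99059885]
side [ 0.02166712 -0.2529332   0.7523089 ] [ 0.61202507  0.08431143 -0.78633129]
```

View pics/top1.png

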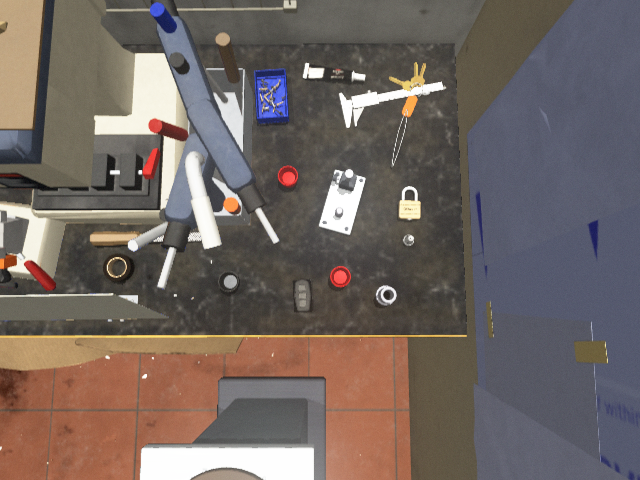

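View pics/side1.png

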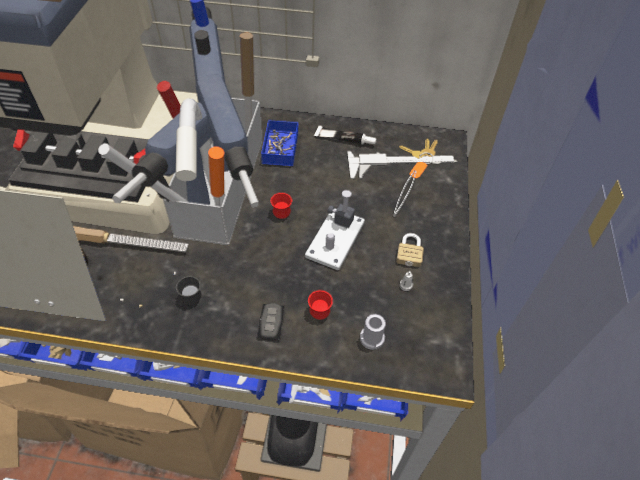

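The views show the stand plate at top (342,203), with the spigot at (339,211) and the gauge pin at (348,175). The bush is at (386,295), the black loupe at (229,283), the fob at (303,295), the padlock at (409,207) and the collet at (408,239). The red look-alikes are at (288,177) and (340,276). Next I'll measure them.

```bash
python3 - <<'E'
from h import *
import pickle
np.set_printoptions(precision=4,suppress=True)
C={n:pickle.load(open(n+"1.pkl","rb")) for n in("top","side")}
W={n:cloud(C[n]) for n in C}
def comp(n,u,v,r,lo,hi):
    w=W[n];m=np.zeros((480,640),bool);m[v-r:v+r+1,u-r:u+r+1]=1
    m&=(w[...,2]>lo)&(w[...,2]<hi);p=w[m]
    if len(p)==0: return print(n,u,v,'none')
    rect=cv2.minAreaRect((p[:,:2]*1000).astype(np.float32))
    print(n,(u,v),lo,hi,len(p),'med',np.median(p,0),'rect',np.round(rect[0],1),np.round(rect[1],1),round(rect[2],1),'max',p[:,2].max())
for n,l in(("top",[("bush",386,295,16,.04,.06),("loupe",229,283,15,.02,.045),("spig",339,211,8,.03,.06),("pin",348,174,11,.07,.1),("plate",342,203,45,.008,.016),("fob",303,295,22,.008,.03)]),("side",[("bush",374,330,20,.043,.06),("loupe",188,290,18,.022,.045),("spig",330,241,10,.03,.06),("pin",346,196,12,.07,.1),("plate",336,235,45,.008,.016)])):
    for k,u,v,r,lo,hi in l: print(k,end=' ');comp(n,u,v,r,lo,hi)
# coarse height map of surroundings, from both clouds, 5 cm cells
P=np.concatenate([w[np.isfinite(w[...,2])] for w in W.values()])
print('cols y from .8 to -.5')
for x in np.arange(-.1,.95,.05):
    row=[]
    for y in np.arange(.75,-.5,-.05):
        q=P[(abs(P[:,0]-x)<.025)&(abs(P[:,1]-y)<.025),2]
        row.append('%3d'%(np.percentile(q,98)*100) if len(q)>3 else ' ..')
    print('%.2f'%x,' '.join(row))
E
```

```text
bush top (386, 295) 0.04 0.06 136 med [ 0.4297 -0.295   0.0489] rect [ 429.7 -295.1] [27.8 29.1] 42.8 max 0.05363660775039967
loupe top (229, 283) 0.02 0.045 152 med [0.4569 0.0067 0.0288] rect [455.5  -0.4] [37.6 35.4] 89.7 max 0.03562846565358732
spig top (339, 211) 0.03 0.06 61 med [ 0.5856 -0.2073  0.04  ] rect [ 585.9 -207.4] [14.2 15.2] 3.9 max 0.0440958059694461
pin top (348, 174) 0.07 0.1 61 med [ 0.6459 -0.2245  0.0838] rect [ 646.  -224.6] [14.5 15. ] 88.2 max 0.08683289390443058
plate top (342, 203) 0.008 0.016 1535 med [ 0.6028 -0.212   0.0117] rect [ 610.9 -214.2] [ 63.9 117.9] 74.0 max 0.01589386036920373
fob top (303, 295) 0.008 0.03 521 med [ 0.429  -0.1374  0.0136] rect [ 430. -138.] [62.4 34.1] 2.4 max 0.01842511869870271
bush side (374, 330) 0.043 0.06 230 med [ 0.4251 -0.2951  0.0497] rect [ 426.3 -294.9] [29.  28.2] 59.6 max 0.05351997057492682
loupe side (188, 290) 0.022 0.045 227 med [0.4606 0.0038 0.0289] rect [453.5  -0. ] [38.8 37.1] 47.3 max 0.03477296381223249
spig side (330, 241) 0.03 0.06 86 med [ 0.5801 -0.2076  0.0394] rect [ 582.3 -207.7] [14.1 13.1] 
[... 1815 characters left out ...]
 4   8  24  34  39  40   7  24  27  23  20   0   4   1   1   1   0  52
0.65  ..  ..  ..  ..  ..  ..   0   0  12  14  14  40  40  23  23  24  23   3   2   8   8   0   1   0  53
0.70  ..  ..  ..  ..  ..  ..   0   0  ..   8   7  40  45  23  24  24  23   0   0   0   0   0   0   0  50
0.75  ..  ..  ..  ..  ..   0   0  ..  ..   7  11  40  40   6  28  28   9   2   0   0   0   0   0   0  42
0.80  ..  ..  ..  ..  ..   0   0  ..  ..  ..  14  31  36   6  30  25  25   2   0   0   1   0   0   0  35
0.85  ..  ..  ..  ..  ..  ..  ..  ..  ..  ..  ..  29  23  25  30  10   9   2   0   2   2   0   0   0  32
0.90  ..  ..  ..  ..  ..  ..  ..  ..  ..  ..  ..  24  24   6   0   0   1   2   0   1   0   0   0   0  29
```

```bash
python3 - <<'E'
from h import *
import pickle
C={n:pickle.load(open(n+"1.pkl","rb")) for n in("top","side")}
P=np.concatenate([w[np.isfinite(w[...,2])] for w in map(cloud,C.values())])
ys=np.arange(.26,-.2,-.02)
print('     ',' '.join('%3d'%round(y*100) for y in ys))
for x in np.arange(.36,.64,.02):
    row=[]
    for y in ys:
        q=P[(abs(P[:,0]-x)<.01)&(abs(P[:,1]-y)<.01),2]
        row.append('%3d'%(np.max(q)*100) if len(q)>0 else ' ..')
    print('%.2f '%x,' '.join(row))
im=cv2.cvtColor(C["side"]["color"],cv2.COLOR_RGB2BGR)[80:360,0:370]
cv2.imwrite("pics/crop.png",cv2.resize(im,None,fx=2.1,fy=2.1,interpolation=2))
E
```

```text
26  24  22  20  18  16  14  12  10   8   6   4   2   0  -2  -4  -6  -8 -10 -12 -14 -16 -18
0.36    0   0   0   0   0   0   0   0   0   0   0   0   0   0   0   0   0   0   0   0   0   0   0
0.38    5   5   5   5   4   4   5   5   0   0   0   0   0   0   0   0   0   0   0   0   0   0   0
0.40   15  15  17  17  17  17  17  16   0   0   0   0   0   0   0   0   0   0   0   1   1   1   0
0.42   24  24  24  24  24  24  24  24   0   0   0   0   0   0   0   0   0   0   0   1   1   1   0
0.44    0   0   0   0   0   0   0   0   0   0  25  25   3   3   3   0   0   0   0   1   1   1   0
0.46    0   1   2   2   0   0   0   0   0   0  24  24   3   3   3   0   0   0   0   1   1   1   0
0.48    0   2   2   2   1   0   0   0   0  27   0  24  24  24  25   0   0   0   0   0   0   0   0
0.50    0   2   2   2   0   0   0   0   0  27  26  24  24  25  26  25   0   0  19  18   0   0   0
0.52    2   2   2   2   2   1   1   0   0  25  24  24  24  26  26  25   0  19  19  18   0   0   0
0.54    2   2   2   2   2   2   1   1   1  20  24  25  25  26  26  22  20  20  19   0   0   0   0
0.56    2   4   4   4   4   4   4   4   4  20  20  24  24  27  26  23  22  21  19   0   0   1   1
0.58   32  36  39  39  39  38   8   8   6   4   0  24  27  27  26  22  22  21   0   0   0   0   1
0.60   32  34  39  39  40  40  40   8   6   5  10  23  27  27  22  23  23  22   0   0   0   0   1
0.62   12  12  12  19  40  40  40   7   6  ..  10  23  27  27  23  23  23  21   0   0   0   0   1
0.64   12  15  15  19  40  40  40  11   6  ..   7  22  25  25  23  23  23   0   3   3   0   0   1
```

View pics/crop.png

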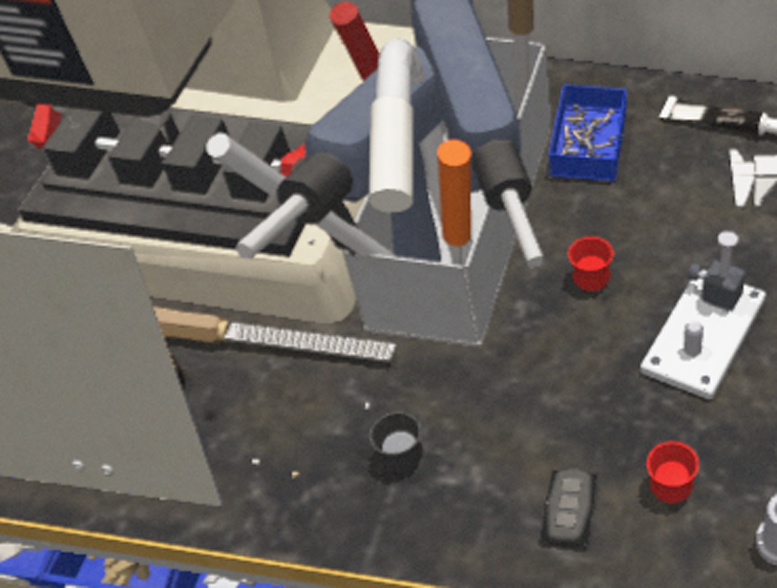

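```bash
python3 -m pendant '{"grip":[87.6,87.6,87.6,87.6,87.6],"offset":[[0,0,-50],[0,0,-100],[0,0,-150],[0,0,-200],[0,0,-200]],"turn":[[0,0,0],[0,0,0],[0,0,0],[0,0,0],[0,0,0]]}' 20
```

```text
clock: 0.6
ee_pos: [0.1947, 0.6482, 0.4115]
tool_rot: [0.989, -0.145, 0.001, -0.006]
wrist_force: [0.5, 0.7, 1.2]
gripper_width: 0.0876
gripper_force: 0.0
```

The crop shows the loupe at crop (396,445) sitting in front of a tray of drills. Drill handles and shafts overhang close behind it, and the grey sheet is to its left. I'll need to lean the tool for the loupe, so I'll check yaw and lean clearances numerically.

```bash
python3 - <<'E'
from h import *
import pickle
C={n:pickle.load(open(n+"1.pkl","rb")) for n in("top","side")}
P=np.concatenate([w[np.isfinite(w[...,2])] for w in map(cloud,C.values())])
P=P[(P[:,0]>.3)&(P[:,0]<.9)&(abs(P[:,1]+.1)<.5)]
def clear(tcp,yaw,tilt,zmin,excl):
    # box 78x193 (tool x,y), from 66 to 300 mm behind TCP; lean: tool z toward +x_t by tilt
    x=np.array([np.cos(yaw),np.sin(yaw),0]);y=np.array([np.sin(yaw),-np.cos(yaw),0])
    Rm=np.stack([x,y,[0,0,-1]],1)@R.from_rotvec([0,tilt,0]).as_matrix()
    Q=P[(P[:,2]>zmin)&(np.hypot(P[:,0]-excl[0],P[:,1]-excl[1])>excl[2])]
    L=(Q-tcp)@Rm
    d=np.maximum(abs(L)-[.039,.0965,0],0);d[:,2]=np.maximum(np.maximum(-.30-L[:,2],L[:,2]+.066),0)
    D=np.linalg.norm(d,axis=1);i=D.argmin();return '%.0f@%s'%(D[i]*1000,np.round(Q[i],2))
for yd in range(-90,90,15): print('spigot',yd,clear(np.array([.584,-.2075,.033]),np.radians(yd-1.7),0,.0,(.584,-.2075,.03)))
g=np.array([.4555,-.0,.023])
for yd in (0,15,30,45,60,75):
  for t in (0,15,20,25,30):
    a=np.radians(yd);tt=np.radians(t);tcp=g+.019*np.array([np.cos(a)*np.sin(tt),np.sin(a)*np.sin(tt),-np.cos(tt)])
    print('loupe',yd,t,clear(tcp,a,tt,.0,(.4555,0,.025)))
E
```

```text
spigot -90 12@[ 0.64 -0.23  0.09]
spigot -75 12@[ 0.64 -0.23  0.09]
spigot -60 12@[ 0.64 -0.23  0.09]
spigot -45 15@[ 0.64 -0.22  0.09]
spigot -30 18@[ 0.64 -0.22  0.09]
spigot -15 15@[ 0.57 -0.09  0.2 ]
spigot 0 18@[ 0.54 -0.09  0.19]
spigot 15 14@[ 0.64 -0.23  0.09]
spigot 30 12@[ 0.64 -0.23  0.09]
spigot 45 12@[ 0.64 -0.23  0.09]
spigot 60 12@[ 0.64 -0.23  0.09]
spigot 75 12@[ 0.64 -0.23  0.09]
loupe 0 0 0@[0.49 0.08 0.28]
loupe 0 15 0@[0.44 0.04 0.24]
loupe 0 20 14@[0.43 0.05 0.24]
loupe 0 25 18@[0.4  0.11 0.09]
loupe 0 30 18@[0.4  0.11 0.09]
loupe 15 0 0@[ 0.5  -0.03  0.26]
loupe 15 15 7@[0.43 0.05 0.24]
loupe 15 20 26@[0.41 0.12 0.16]
loupe 15 25 27@[0.41 0.11 0.15]
loupe 15 30 27@[0.41 0.11 0.12]
loupe 30 0 0@[ 0.51 -0.02  0.26]
loupe 30 15 15@[ 0.5  -0.1   0.19]
loupe 30 20 17@[ 0.5  -0.1   0.19]
loupe 30 25 26@[ 0.5  -0.1   0.19]
loupe 30 30 30@[0.4  0.12 0.09]
loupe 45 0 0@[ 0.55 -0.04  0.23]
loupe 45 15 9@[ 0.5  -0.1   0.19]
loupe 45 20 9@[ 0.5  -0.1   0.19]
loupe 45 25 9@[ 0.5  -0.1   0.19]
loupe 45 30 13@[ 0.5  -0.1   0.19]
loupe 60 0 0@[ 0.56 -0.01  0.26]
loupe 60 15 0@[ 0.51 -0.1   0.19]
loupe 60 20 0@[ 0.51 -0.1   0.19]
loupe 60 25 0@[ 0.51 -0.1   0.19]
loupe 60 30 0@[ 0.51 -0.1   0.19]
loupe 75 0 0@[0.56 0.   0.27]
loupe 75 15 0@[ 0.53 -0.09  0.19]
loupe 75 20 0@[ 0.53 -0.09  0.19]
loupe 75 25 0@[ 0.53 -0.09  0.19]
loupe 75 30 0@[ 0.53 -0.09  0.19]
```

```bash
python3 -m pendant '{"grip":[87.6,87.6,87.6,87.6,87.6,87.6,87.6,87.6],"offset":[[37,34,0],[74,68,0],[111,102,0],[148,136,0],[185,170,0],[222,204,0],[259,238,0],[297,273,0]],"turn":[[0,0,0],[0,0,0],[0,0,0],[0,0,0],[0,0,0],[0,0,0],[0,0,0],[0,0,0]]}'
python3 -m pendant '{"grip":[87.6,87.6,87.6,87.6,87.6,87.6,87.6,87.6],"offset":[[21,40,0],[42,80,0],[63,120,0],[84,160,0],[105,200,0],[126,240,0],[147,280,0],[167,315,0]],"turn":[[0,0,0],[0,0,0],[0,0,0],[0,0,0],[0,0,0],[0,0,0],[0,0,0],[0,0,0]]}'; python3 -c "
from cell import manip;print(manip.get_state()['joint_pos'])"
```

```text
clock: 1.4
ee_pos: [0.3984, 0.3009, 0.403]
tool_rot: [0.989, -0.145, -0.0, -0.0]
wrist_force: [1.0, 0.0, 0.4]
gripper_width: 0.0874
gripper_force: 0.0
clock: 2.2
ee_pos: [0.4674, -0.0488, 0.4031]
tool_rot: [0.989, -0.145, 0.0, -0.0]
wrist_force: [0.9, 1.1, 0.1]
gripper_width: 0.0875
gripper_force: 0.0
[ 3.16158047e-01 -5.76302676e-02 -4.63496310e-02 -1.44386373e-04
 -1.58179646e+00  9.63685841e-01]
```

```bash
python3 -m pendant '{"grip":[60,60,60,60,60,60,60,60],"offset":[[6,40,0],[11,80,0],[17,120,0],[22,160,20],[27,195,50],[31,225,90],[34,246,135],[34,246,180]],"turn":[[0,0,0.02],[0,0,0.04],[0,0,0.06],[0,0,0.08],[0,0,0.1],[0,0,0.12],[0,0,0.12],[0,0,0.12]]}'
python3 -m pendant '{"grip":[60,60,60],"offset":[[0,0,40],[0,0,70],[0,0,70]],"turn":[[0,0,0],[0,0,0],[0,0,0]]}'; python3 - <<'E'
from h import *
s=manip.get_state();print(s["ee_pos"],s["tool_rot"],s["joint_pos"])
for n in("top","side"):
    c=capture(n);save(c,n+"2.png");w=cloud(c);m=(w[...,2]>.044)&(w[...,2]<.056)&(np.hypot(w[...,0]-.43,w[...,1]+.295)<.022)
    if m.sum()>20: print(n,m.sum(),np.median(w[m],0),cv2.minEnclosingCircle((w[m][:,:2]*1000).astype(np.float32)))
E
```

```text
clock: 3.0
ee_pos: [0.4287, -0.2942, 0.221]
tool_rot: [0.979, -0.205, -0.0, 0.0]
wrist_force: [-0.0, 0.6, 0.1]
gripper_width: 0.0603
gripper_force: 0.0
clock: 3.3
ee_pos: [0.4265, -0.2911, 0.1488]
tool_rot: [0.979, -0.204, -0.004, -0.001]
wrist_force: [-0.3, 0.3, -0.6]
gripper_width: 0.0599
gripper_force: 0.0
[ 0.4265284  -0.29113263  0.14876372] [ 9.78867391e-01 -2.04452260e-01 -4.18099731e-03 -6.51504900e-04] [-0.2194007   0.14774853 -0.40480986 -0.00139096 -1.02661721  1.37911016]
side 223 [ 0.42475163 -0.29500648  0.04966315] ((426.5505065917969, -295.2019348144531), 15.282052040100098)
```

```bash
python3 -m pendant '{"grip":[60,60,60,60,20,20,20,20],"offset":[[0,0,40],[0,0,80],[0,0,110],[0,0,131],[0,0,131],[0,0,131],[0,0,131],[0,0,131]],"turn":[[0,0,0],[0,0,0],[0,0,0],[0,0,0],[0,0,0],[0,0,0],[0,0,0],[0,0,0]]}' 35
python3 -m pendant '{"grip":[20,20,20,20,20,20],"offset":[[0,0,0],[0,0,0],[0,0,-40],[0,0,-80],[0,0,-80],[0,0,-80]],"turn":[[0,0,0],[0,0,0],[0,0,0],[0,0,0],[0,0,0],[0,0,0]]}'; python3 - <<'E'
from h import *
s=manip.get_state();print(s["ee_pos"],s["tool_rot"],s["joint_pos"])
for n in("top","side"):
    c=capture(n);save(c,n+"3.png");w=cloud(c);print(n)
    for lo,hi in((.06,.08),(.084,.096),(.105,.14)):
        m=(w[...,2]>lo)&(w[...,2]<hi)&(np.hypot(w[...,0]-.43,w[...,1]+.295)<.03);print(lo,m.sum(),np.round(np.median(w[m],0),4) if m.any() else '')
a=cv2.imread("pics/top3.png")[200:360,300:460];b=cv2.imread("pics/side3.png")[230:390,300:460]
cv2.imwrite("pics/g3.png",cv2.resize(np.hstack([a,b]),None,fx=2.5,fy=2.5))
E
```

```text
clock: 4.2
ee_pos: [0.4312, -0.2927, 0.0239]
tool_rot: [0.979, -0.204, 0.002, 0.0]
wrist_force: [-0.1, -1.5, 0.5]
gripper_width: 0.0333
gripper_force: 0.5
clock: 4.8
ee_pos: [0.4302, -0.2921, 0.103]
tool_rot: [0.979, -0.204, 0.001, -0.0]
wrist_force: [-0.5, 0.1, -2.5]
gripper_width: 0.0274
gripper_force: 34.9
[ 0.43024161 -0.29210112  0.10304145] [ 9.78946527e-01 -2.04112923e-01  1.25272785e-03 -2.07525738e-04] [-2.19068396e-01  1.94649216e-01 -4.65707829e-01 -5.69451197e-04
 -9.07939739e-01  1.37909931e+00]
top
0.06 0 
0.084 0 
0.105 0 
side
0.06 0 
0.084 222 [ 0.4134 -0.2941  0.0884]
0.105 558 [ 0.4189 -0.2895  0.1265]
```

View pics/g3.png

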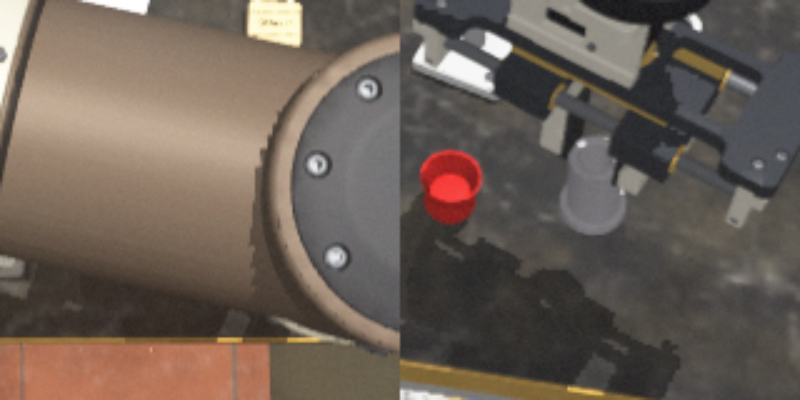

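Side crop: the bush hangs upright between the fingers at about side pixel (378,304). The top view is blocked by the arm. I'll fit a circle to its wall points.

```bash
cat >> h.py <<'E'
from scipy.optimize import least_squares
def fitc(p,r,x0):
    f=lambda q:np.hypot(p[:,0]-q[0],p[:,1]-q[1])-r
    s=least_squares(f,x0,loss="soft_l1",f_scale=.001);return s.x,np.median(abs(f(s.x)))
E
python3 - <<'E'
from h import *
s=manip.get_state();print(s["ee_pos"],s["gripper_width"],s["gripper_force"],s["wrist_force"])
c=capture("side");w=cloud(c);v,u=np.mgrid[:480,:640]
m=(u>355)&(u<396)&(v>275)&(v<330)&(w[...,2]>.06)&(w[...,2]<.14)&(np.hypot(w[...,0]-.43,w[...,1]+.295)<.035)
p=w[m];h=np.histogram(p[:,2],np.arange(.06,.142,.005));print(h[0])
rv=[]
for lo in np.arange(.07,.14,.01):
    q=p[(p[:,2]>lo)&(p[:,2]<lo+.01)]
    if len(q)>15: print(round(lo,3),len(q),q.min(0).round(4),q.max(0).round(4),fitc(q,.015,[.43,-.295]))
rgb=c["color"]
print([tuple(np.round(w[vv,uu],4)) for vv,uu in((289,372),(290,380),(300,378),(310,378),(318,378),(322,378))])
E
```

```text
[ 0.42891973 -0.29179338  0.10124696] 0.027421984366674784 34.92856890607072 [-0.12801253 -0.26342723 -1.77341176]
[  0   0   0   5  44 143  44  45  51  59  58  75  63 162  96  53]
0.08 187 [ 0.4057 -0.3123  0.0804] [ 0.4343 -0.2748  0.09  ] (array([ 0.42265958, -0.29369768]), np.float64(0.0014966359648002324))
0.09 89 [ 0.4071 -0.3099  0.09  ] [ 0.4266 -0.2777  0.1   ] (array([ 0.4259208 , -0.29311709]), np.float64(0.00042997355534692486))
0.1 110 [ 0.4099 -0.3071  0.1   ] [ 0.4363 -0.2775  0.11  ] (array([ 0.42588719, -0.29202747]), np.float64(0.0007155590620872773))
0.11 133 [ 0.411  -0.3048  0.11  ] [ 0.4376 -0.2777  0.1199] (array([ 0.42547299, -0.291629  ]), np.float64(0.0016639771473263756))
0.12 225 [ 0.4087 -0.3099  0.1201] [ 0.4413 -0.2622  0.13  ] (array([ 0.42538559, -0.29314397]), np.float64(0.001987008581860591))
0.13 149 [ 0.406  -0.3148  0.13  ] [ 0.4404 -0.2601  0.14  ] (array([ 0.42336032, -0.28768297]), np.float64(0.0045485655864672195))
[(np.float64(0.4339), np.float64(-0.2825), np.float64(0.1269)), (np.float64(0.4366), np.float64(-0.2936), np.float64(0.1232)), (np.float64(0.4158), np.float64(-0.2918), np.float64(0.13)), (np.float64(0.4119), np.float64(-0.2943), np.float64(0.1111)), (np.float64(0.4117), np.float64(-0.2967), np.float64(0.0904)), (np.float64(0.4079), np.float64(-0.2975), np.float64(0.086))]
```

```bash
python3 - <<'E'
from h import *
import pickle
for n in("side","top"):
    w=cloud(pickle.load(open(n+"1.pkl","rb")))
    d=np.hypot(w[...,0]-.584,w[...,1]+.2075)
    for lo,hi in((.016,.036),(.016,.026),(.026,.036)):
        q=w[(w[...,2]>lo)&(w[...,2]<hi)&(d<.014)];print(n,'spig',lo,hi,len(q),*fitc(q,.008,[.584,-.2075]))
    q=w[(w[...,2]>.039)&(w[...,2]<.046)&(d<.012)];print('top disc',len(q),q.mean(0).round(4))
    d=np.hypot(w[...,0]-.428,w[...,1]+.295)
    q=w[(w[...,2]>.012)&(w[...,2]<.042)&(d<.022)];print(n,'bush',len(q),*fitc(q,.015,[.428,-.295]))
    d=np.hypot(w[...,0]-.6445,w[...,1]+.2243)
    q=w[(w[...,2]>.079)&(d<.010)];print('pin',len(q),q.mean(0).round(4),np.median(q,0).round(4))
    d=np.hypot(w[...,0]-.4545,w[...,1])
    for lo,hi in((.028,.036),):
        q=w[(w[...,2]>lo)&(w[...,2]<hi)&(d<.025)];print('loupe rim',len(q),*fitc(q,.0185,[.4545,0]))
    q=w[(abs(w[...,0]-.5)<.02)&(abs(w[...,1]+.25)<.03)];print('bench z',np.median(q[:,2]))
    q=w[(abs(w[...,0]-.615)<.015)&(abs(w[...,1]+.2)<.01)];print('plate z',np.median(q[:,2]))
E
```

```text
side spig 0.016 0.036 69 [ 0.58458802 -0.20723613] 0.0005127592756118179
side spig 0.016 0.026 33 [ 0.58449783 -0.20732956] 0.0004871583381336111
side spig 0.026 0.036 36 [ 0.58467779 -0.20714816] 0.0006023417822586317
top disc 46 [ 0.5822 -0.2072  0.042 ]
side bush 275 [ 0.42669835 -0.29509242] 0.0009762595707512815
pin 58 [ 0.6424 -0.2246  0.0845] [ 0.6422 -0.2244  0.0845]
loupe rim 137 [ 0.45291403 -0.00063791] 0.0009909584895367342
bench z 0.00046529603294143536
plate z 0.01268895041328892
top spig 0.016 0.036 17 [ 0.58718564 -0.20739687] 0.0001540346530485865
top spig 0.016 0.026 7 [ 0.58724371 -0.20722014] 8.054084003189521e-05
top spig 0.026 0.036 10 [ 0.58709471 -0.20751287] 0.00022690996086647533
top disc 42 [ 0.5868 -0.2074  0.0411]
top bush 51 [ 0.43269129 -0.29107868] 0.00221370179421913
pin 61 [ 0.6459 -0.2242  0.0838] [ 0.6459 -0.2245  0.0838]
loupe rim 88 [ 0.45548943 -0.00085404] 0.0007931289104977247
bench z -0.0003609519305741371
plate z 0.011792493914818883
```

```bash
python3 -m pendant '{"grip":[20,20,20,20,20,20,20],"offset":[[22,-28,0],[44,-57,0],[66,-85,0],[88,-113,0],[110,-141,0],[110,-141,0],[110,-141,0]],"turn":[[0,0,0],[0,0,0],[0,0,0],[0,0,0],[0,0,0],[0,0,0],[0,0,0]]}'
python3 - <<'E'
from h import *
s=manip.get_state();print(s["ee_pos"],s["tool_rot"],s["gripper_width"])
c=capture("side");w=cloud(c);K=c["intrinsics"]
d=np.hypot(w[...,0]-.584,w[...,1]+.207)
for lo,hi in((.088,.098),(.098,.108),(.09,.108)):
    q=w[(w[...,2]>lo+.003)&(w[...,2]<hi)&(d<.022)];print(len(q),*fitc(q,.015,[.584,-.207]))
q=w[(w[...,2]>.081)&(w[...,2]<.086)&(d<.026)];print('flange',len(q),*fitc(q,.019,[.584,-.207]))
q=w[(w[...,2]>.016)&(w[...,2]<.036)&(d<.014)];print('spig',len(q),*(fitc(q,.008,[.584,-.2075]) if len(q) else ''))
save(c,"side4.png");cv2.imwrite("pics/g4.png",cv2.resize(cv2.imread("pics/side4.png")[120:320,240:440],None,fx=3,fy=3))
E
```

```text
clock: 5.65
ee_pos: [0.5864, -0.2062, 0.1]
tool_rot: [0.979, -0.203, -0.002, 0.0]
wrist_force: [-0.2, 0.2, -1.9]
gripper_width: 0.0271
gripper_force: 34.9
[ 0.58640333 -0.20615356  0.09999305] [ 9.79075281e-01 -2.03490871e-01 -1.74088578e-03  1.69161893e-04] 0.027142093876172772
58 [ 0.58364404 -0.20716991] 0.0004217211570257612
59 [ 0.58405906 -0.206307  ] 0.0005028940778105881
128 [ 0.58385742 -0.20665077] 0.0004761966696498034
flange 86 [ 0.58391008 -0.20850145] 0.000787358906737888
spig 69 [ 0.5846585  -0.20753405] 0.0005749258166338478
```

View pics/g4.png

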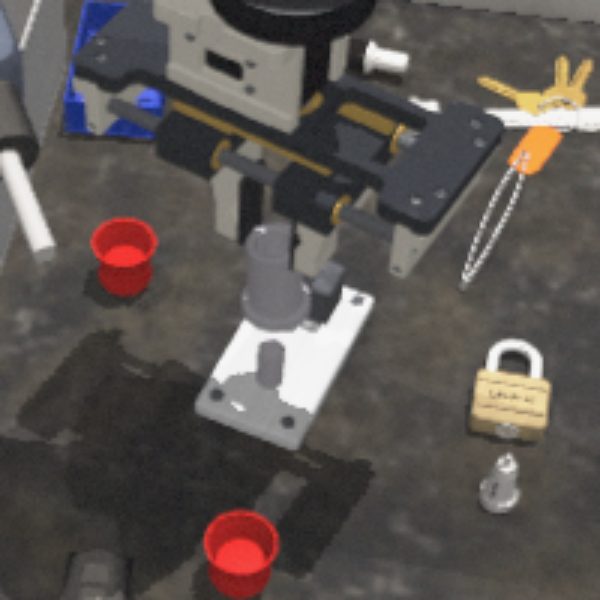

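The crop shows the bush upright above the spigot: bush at (275,275), spigot at (270,360). The fits agree to within 1 mm, so I'll lower it.

```bash
python3 -m pendant '{"grip":[20,20,20,20,20,20,20,20],"offset":[[1,0,15],[1,0,30],[1,0,36],[1,0,40],[1,0,44],[1,0,48],[1,0,48],[1,0,48]],"turn":[[0,0,0],[0,0,0],[0,0,0],[0,0,0],[0,0,0],[0,0,0],[0,0,0],[0,0,0]]}'
```

```text
clock: 6.5
ee_pos: [0.5878, -0.207, 0.0539]
tool_rot: [0.979, -0.204, -0.0, -0.0]
wrist_force: [1.1, 1.7, -3.1]
gripper_width: 0.0272
gripper_force: 34.7
```

```bash
python3 -m pendant '{"grip":[20,20,20,20,20,20],"offset":[[0,0,5],[0,0,10],[0,0,14],[0,0,17],[0,0,19],[0,0,19]],"turn":[[0,0,0],[0,0,0],[0,0,0],[0,0,0],[0,0,0],[0,0,0]]}'
```

```text
clock: 7.1
ee_pos: [0.5883, -0.2075, 0.0354]
tool_rot: [0.979, -0.204, 0.0, 0.0]
wrist_force: [0.3, 2.9, 2.6]
gripper_width: 0.0274
gripper_force: 34.8
```

```bash
python3 -m pendant '{"grip":[20,20,20,20,20],"offset":[[0,0,2],[0,0,4],[0,0,5],[0,0,5],[0,0,5]],"turn":[[0,0,0],[0,0,0],[0,0,0],[0,0,0],[0,0,0]]}'
```

```text
clock: 7.6
ee_pos: [0.5898, -0.2085, 0.0349]
tool_rot: [0.979, -0.203, 0.003, 0.001]
wrist_force: [-7.5, 3.1, 31.8]
gripper_width: 0.0276
gripper_force: 35.1
```

```bash
python3 -m pendant '{"grip":[20,50,50,50,50,50,50,50],"offset":[[0,0,-4],[0,0,-4],[0,0,-4],[0,0,-4],[0,0,-4],[0,0,-30],[0,0,-75],[0,0,-120]],"turn":[[0,0,0],[0,0,0],[0,0,0],[0,0,0],[0,0,0],[0,0,0],[0,0,0],[0,0,0]]}'
python3 - <<'E'
from h import *
s=manip.get_state();print(s["ee_pos"],s["wrist_force"],s["joint_pos"])
c=capture("side");w=cloud(c);d=np.hypot(w[...,0]-.584,w[...,1]+.207)
m=(d<.024)&(w[...,2]>.014)&(w[...,2]<.09);p=w[m];print(m.sum(),p[:,2].max())
print('top',np.median(p[p[:,2]>.055],0),(p[:,2]>.055).sum(),'wall',*fitc(p[(p[:,2]>.024)&(p[:,2]<.055)],.015,[.584,-.207]))
d=np.hypot(w[...,0]-.6424,w[...,1]+.2246);q=w[(d<.010)&(w[...,2]>.07)&(w[...,2]<.095)];print('pin',len(q),q.mean(0) if len(q) else '')
E
```

```text
clock: 8.4
ee_pos: [0.587, -0.2074, 0.1503]
tool_rot: [0.979, -0.204, -0.001, 0.0]
wrist_force: [1.5, -0.4, 0.7]
gripper_width: 0.0501
gripper_force: 0.0
[ 0.58699346 -0.20736457  0.15028571] [ 1.45192881 -0.42278688  0.65011517] [-2.62759798e-02  3.12627527e-01 -1.80470956e-01  2.00252243e-04
 -1.08063354e+00  1.18619762e+00]
586 0.0655236219093665
top [ 0.58246602 -0.20898135  0.06115187] 184 wall [ 0.58400806 -0.20899081] 0.0007765793473598764
pin 72 [ 0.64215146 -0.22448565  0.08212795]
```

```bash
python3 -m pendant '{"grip":[60,60,60,60,60,60,60,60],"offset":[[0,0,-50],[0,0,-95],[-20,10,-100],[-50,27,-100],[-85,46,-100],[-118,65,-100],[-145,80,-100],[-145,80,-100]],"turn":[[0,0,0],[0,0,0],[0,0,-0.14],[0,0,-0.28],[0,0,-0.42],[0,0,-0.56],[0,0,-0.7],[0,0,-0.8]]}'
python3 -m pendant '{"grip":[60,60,60,60,60],"offset":[[0,0,0],[0,0,0],[0,0,0],[0,0,0],[0,0,0]],"turn":[[0,0.14,0],[0,0.28,0],[0,0.42,0],[0,0.436,0],[0,0.436,0]]}'
python3 - <<'E'
from h import *
s=manip.get_state();print(s["ee_pos"],s["wrist_force"],s["joint_pos"]);print(R.from_quat(s["tool_rot"]).as_matrix().round(3))
E
```

```text
clock: 9.25
ee_pos: [0.4197, -0.2229, 0.2504]
tool_rot: [0.981, 0.196, 0.0, -0.0]
wrist_force: [1.2, 1.0, 0.4]
gripper_width: 0.0598
gripper_force: 0.0
clock: 9.75
ee_pos: [0.422, -0.2238, 0.2502]
tool_rot: [0.958, 0.187, 0.212, -0.041]
wrist_force: [0.6, -0.5, 0.5]
gripper_width: 0.0602
gripper_force: 0.0
[ 0.42197021 -0.22381458  0.25018037] [ 0.5907335  -0.46437341  0.48570272] [-0.34560855 -0.14213868 -0.4000579  -0.34013686 -1.00635832  2.44112589]
[[ 0.84   0.377  0.391]
 [ 0.341 -0.926  0.159]
 [ 0.422  0.    -0.907]]
```

```bash
python3 -m pendant '{"grip":[60,60,60,60,60,60,60,60],"offset":[[-6,-15,44],[-12,-30,90],[-18,-44,135],[-23,-58,177],[-10,-92,189],[4,-126,200],[17,-160,212],[30,-194,224]],"turn":[[0,0,0],[0,0,0],[0,0,0],[0,0,0],[0,0,0],[0,0,0],[0,0,0],[0,0,0]]}'
python3 - <<'E'
from h import *
s=manip.get_state();print(s["ee_pos"],s["wrist_force"],s["joint_pos"]);print(R.from_quat(s["tool_rot"]).as_matrix().round(3))
c=capture("side");w=cloud(c);d=np.hypot(w[...,0]-.4535,w[...,1])
q=w[(d<.025)&(w[...,2]>.026)&(w[...,2]<.036)];print(len(q),*fitc(q,.0185,[.4535,0]))
save(c,"side5.png");cv2.imwrite("pics/g5.png",cv2.resize(cv2.imread("pics/side5.png")[170:370,80:340],None,fx=3,fy=3))
E
```

```text
clock: 10.55
ee_pos: [0.4636, -0.0187, 0.0627]
tool_rot: [0.958, 0.19, 0.21, -0.04]
wrist_force: [0.1, -2.2, 0.1]
gripper_width: 0.0602
gripper_force: 0.0
[ 0.46355954 -0.01865348  0.06270037] [ 0.0535807  -2.21505532  0.09498445] [ 0.38670217 -0.03553918 -0.96988733  0.00368271 -0.20597212  1.57121967]
[[ 0.84   0.38   0.387]
 [ 0.346 -0.925  0.157]
 [ 0.417  0.002 -0.909]]
91 [ 0.45358108 -0.00051539] 0.0008800472162445692
```

View pics/g5.png

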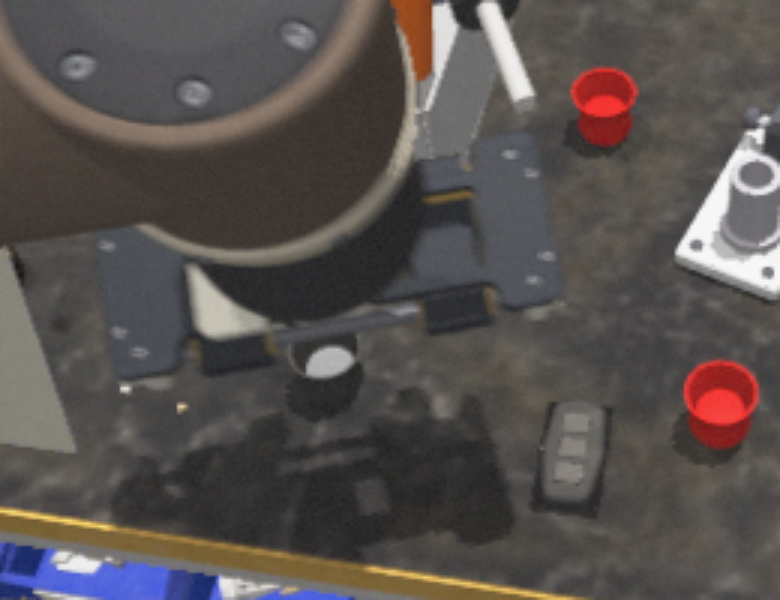

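The crop shows the loupe at (325,375) just in front of the hand, nothing has touched it, and the bush is seated on the stand. Joint 3 is near its limit, so I'll work out how much lean is feasible.

```bash
python3 - <<'E'
from h import *
D=np.array([[1.568,.3594,.0111,-90,.1934,.6461,.2021],[.3162,-.0576,-.0463,-90,.4674,-.0488,.4031],[-.2194,.1477,-.4048,-90,.4265,-.2911,.1488],[-.2191,.1946,-.4657,-90,.4302,-.2921,.1030],[-.0263,.3126,-.1805,-90,.587,-.2074,.1503],[.3867,-.0355,-.9699,-65.4,.4636,-.0187,.0627]])
r=D[:,4]*np.cos(D[:,0])+D[:,5]*np.sin(D[:,0]);lat=-D[:,4]*np.sin(D[:,0])+D[:,5]*np.cos(D[:,0]);print('lat',lat)
def fk(p,q2,q3,ps):
    a,h,L1,L2,e,L3=p;f=q3-q2
    return a+L1*np.sin(q2)+L2*np.cos(f)-e*np.sin(f)+L3*np.cos(ps),h+L1*np.cos(q2)+L2*np.sin(f)+e*np.cos(f)+L3*np.sin(ps)
F=lambda p:np.r_[(lambda o:(o[0]-r,o[1]-D[:,6]))(fk(p,D[:,1],D[:,2],np.radians(D[:,3])))].ravel()
s=least_squares(lambda p:np.r_[F(p),.003*(p-[0,.3,.4,.4,0,.25])],[0,.3,.4,.4,0,.25]);p=s.x;print(p.round(3),(F(p)*1000).round(1))
for x,y in((.455,-.001),):
  for yaw in(22,):
    for t in(0,5,10,15,18,20,22,25):
      for gz in(.023,):
        T=np.radians(t);tcp=np.array([x+.019*np.sin(T)*.92,y+.019*np.sin(T)*.37,gz-.019*np.cos(T)])
        R_=np.sqrt(tcp[0]**2+tcp[1]**2-lat.mean()**2)
        k=least_squares(lambda q:np.array(fk(p,q[0],q[1],T-np.pi/2))-[R_,tcp[2]],[0,-.9]);q=k.x;print(t,q.round(3),'j5',round(-(np.pi/2-T)+q[0]-q[1],3),k.cost)
E
```

```text
lat [-0.19159254 -0.19172208 -0.19129663 -0.1916124  -0.19189196 -0.19215856]
[-0.001  0.206  0.602  0.464 -0.001  0.408] [-0.1 -0.4  2.5 -2.1  0.1 -0.  -0.  -0.1  0.1  0.1 -0.2  0. ]
0 [ 0.243 -0.708] j5 -0.62 8.253990029995804e-26
5 [ 0.202 -0.774] j5 -0.507 1.1368109645536762e-28
10 [ 0.167 -0.843] j5 -0.386 5.119916957977409e-17
15 [ 0.14  -0.912] j5 -0.258 7.159363815463262e-22
18 [ 0.128 -0.954] j5 -0.175 1.813764089765664e-18
20 [ 0.122 -0.983] j5 -0.117 3.5731000769452655e-17
22 [ 0.118 -1.011] j5 -0.057 3.393812611486921e-16
25 [ 0.118 -1.055] j5 0.039 1.7615489347388687e-28
```

```bash
python3 -m pendant '{"grip":[60,60,60],"offset":[[0,0,0],[0,0,0],[0,0,0]],"turn":[[0,-0.1,0],[0,-0.105,0],[0,-0.105,0]]}'
python3 - <<'E'
from h import *
s=manip.get_state();print(s["ee_pos"],s["wrist_force"],s["joint_pos"]);M=R.from_quat(s["tool_rot"]).as_matrix();print(M.round(3))
t=np.array([.455,-.001,.023])+.019*M[:,2];print(t,((t-s["ee_pos"])@M*1000).round(1))
E
```

```text
clock: 10.9
ee_pos: [0.4643, -0.0208, 0.063]
tool_rot: [0.968, 0.191, 0.16, -0.03]
wrist_force: [-1.3, 0.4, -0.4]
gripper_width: 0.0599
gripper_force: 0.0
[ 0.46425623 -0.02076619  0.06301801] [-1.33019326  0.35334309 -0.44996409] [ 0.38173214 -0.00220855 -0.88243475  0.0029423  -0.36431221  1.57548345]
[[ 0.876  0.379  0.298]
 [ 0.36  -0.925  0.118]
 [ 0.32   0.003 -0.947]]
[0.46065863 0.00125004 0.0050023 ] [-13.8 -21.9  56.5]
```

```bash
python3 -m pendant '{"grip":[60,60,60,60,60,60],"offset":[[-7,-22,0],[-14,-22,0],[-14,-22,25],[-14,-22,42],[-14,-22,56],[-14,-22,56]],"turn":[[0,0,0],[0,0,0],[0,0,0],[0,0,0],[0,0,0],[0,0,0]]}'
python3 - <<'E'
from h import *
s=manip.get_state();M=R.from_quat(s["tool_rot"]).as_matrix();print(s["joint_pos"])
t=np.array([.455,-.001,.023])+.019*M[:,2];print(t,((t-s["ee_pos"])@M*1000).round(1))
E
```

```text
clock: 11.5
ee_pos: [0.4596, -0.0019, 0.0046]
tool_rot: [0.969, 0.19, 0.157, -0.032]
wrist_force: [-0.7, -0.5, 0.3]
gripper_width: 0.06
gripper_force: 0.0
[ 0.43628723  0.12003483 -1.01635229  0.12448996 -0.11362117  1.40010002]
[0.46055652 0.00129562 0.00497626] [ 2.1 -2.6  0.4]
```

```bash
python3 -m pendant '{"grip":[20,20,20,20,20,20,20,20],"offset":[[0,0,0],[0,0,0],[0,0,0],[0,0,0],[0,0,0],[0,0,0],[0,0,0],[0,0,0]],"turn":[[0,0,0],[0,0,0],[0,0,0],[0,0,0],[0,0,0],[0,0,0],[0,0,0],[0,0,0]]}' 15
python3 - <<'E'
from h import *
s=manip.get_state();M=R.from_quat(s["tool_rot"]).as_matrix();print(M.round(3),s["joint_pos"][2])
for d in([0,0,.03],[-.02,-.14,.08],[0.13,-.21,.08]): print(d,(np.array(d)@M*1000).round(0))
E
```

```text
clock: 12.3
ee_pos: [0.4605, -0.0013, 0.0068]
tool_rot: [0.968, 0.19, 0.159, -0.032]
wrist_force: [-2.6, -0.4, 7.6]
gripper_width: 0.0359
gripper_force: 15.0
[[ 0.877  0.378  0.296]
 [ 0.357 -0.926  0.123]
 [ 0.321 -0.002 -0.947]] -1.0158488686174678
[0, 0, 0.03] [ 10.  -0. -28.]
[-0.02, -0.14, 0.08] [-42. 122. -99.]
[0.13, -0.21, 0.08] [ 65. 243. -63.]
```

```bash
python3 - <<'E'
from h import *
import pickle
C={n:pickle.load(open(n+"1.pkl","rb")) for n in("top","side")}
P=np.concatenate([w[np.isfinite(w[...,2])] for w in map(cloud,C.values())])
P=P[(P[:,0]>.3)&(P[:,0]<.9)&(abs(P[:,1]+.1)<.5)]
s=manip.get_state();T=np.radians(18.7)
for yd in range(-75,80,15):
    yaw=np.radians(yd);x=np.array([np.cos(yaw),np.sin(yaw),0]);y=np.array([np.sin(yaw),-np.cos(yaw),0])
    M=np.stack([x,y,[0,0,-1]],1)@R.from_rotvec([0,T,0]).as_matrix()
    tcp=np.array([.586,-.2075,.084+.022])+.019*M[:,2]
    L=(P[P[:,2]>.07]-tcp)@M
    out=[]
    for h,z0,z1 in(([.039,.0965],.066,.18),([.06,.06],.18,.42),([.012,.042],-.004,.066)):
        d=np.maximum(abs(L)-[*h,0],0);d[:,2]=np.maximum(np.maximum(-z1-L[:,2],L[:,2]+z0),0)
        D=np.linalg.norm(d,axis=1);i=D.argmin();out.append('%.0f@%s'%(D[i]*1000,np.round(P[P[:,2]>.07][i],2)))
    print(yd,out)
E
```

```text
-75 ['42@[ 0.51 -0.11  0.19]', '24@[ 0.61 -0.07  0.23]', '9@[ 0.64 -0.22  0.09]']
-60 ['24@[ 0.62 -0.07  0.22]', '24@[ 0.59 -0.07  0.22]', '17@[ 0.64 -0.22  0.09]']
-45 ['9@[ 0.6  -0.07  0.22]', '29@[ 0.56 -0.08  0.21]', '26@[ 0.64 -0.22  0.09]']
-30 ['1@[ 0.57 -0.09  0.2 ]', '43@[ 0.52 -0.1   0.2 ]', '32@[ 0.63 -0.23  0.08]']
-15 ['4@[ 0.54 -0.09  0.19]', '48@[ 0.51 -0.11  0.19]', '32@[ 0.63 -0.23  0.08]']
0 ['4@[ 0.52 -0.11  0.19]', '66@[ 0.51 -0.11  0.19]', '29@[ 0.63 -0.23  0.08]']
15 ['17@[ 0.51 -0.11  0.19]', '83@[ 0.51 -0.11  0.19]', '23@[ 0.63 -0.23  0.08]']
30 ['25@[ 0.53 -0.1   0.19]', '96@[ 0.56 -0.09  0.21]', '14@[ 0.63 -0.23  0.08]']
45 ['25@[ 0.51 -0.11  0.19]', '70@[ 0.5  -0.45  0.46]', '6@[ 0.63 -0.23  0.08]']
60 ['35@[ 0.51 -0.11  0.19]', '52@[ 0.55 -0.45  0.47]', '8@[ 0.63 -0.23  0.08]']
75 ['57@[ 0.51 -0.11  0.19]', '48@[ 0.59 -0.45  0.47]', '9@[ 0.63 -0.23  0.08]']
```

```bash
python3 -m pendant '{"grip":[20,20,20,20,20,20,20,20],"offset":[[3,0,-9],[7,0,-19],[10,0,-28],[10,0,-45],[-5,35,-60],[-20,65,-75],[-32,95,-90],[-42,122,-99]],"turn":[[0,0,0],[0,0,0],[0,0,0],[0,0,0],[0,0,0],[0,0,0],[0,0,0],[0,0,0]]}'
```

```text
clock: 13.1
ee_pos: [0.4403, -0.1425, 0.0878]
tool_rot: [0.968, 0.19, 0.16, -0.032]
wrist_force: [1.1, -0.3, 0.3]
gripper_width: 0.0356
gripper_force: 15.0
```

```bash
python3 -m pendant '{"grip":[20,20,20,20,20,20,20,20],"offset":[[-3,33,-12],[-6,66,-24],[-9,100,-35],[20,113,-26],[50,125,-16],[80,138,-7],[107,150,2],[107,150,2]],"turn":[[0,0,0],[0,0,0],[0,0,0],[0,0,0],[0,0,0],[0,0,0],[0,0,0],[0,0,0]]}'
python3 -m pendant '{"grip":[20,20,20,20,20],"offset":[[4,-10,1],[8,-22,3],[13,-34,5],[13,-34,5],[13,-34,5]],"turn":[[0,0,0],[0,0,0],[0,0,0],[0,0,0],[0,0,0]]}'
python3 - <<'E'
from h import *
s=manip.get_state();M=R.from_quat(s["tool_rot"]).as_matrix();print(s["ee_pos"],s["joint_pos"],M.round(3))
for n in("side","top"):
    c=capture(n);save(c,n+"6.png");w=cloud(c)
    d=np.hypot(w[...,0]-.585,w[...,1]+.208);m=(d<.03)&(w[...,2]>.13)&(w[...,2]<.155)
    print(n,'hi pts',m.sum())
    d=np.hypot(w[...,0]-.6445,w[...,1]+.2243);q=w[(d<.010)&(w[...,2]>.079)&(w[...,2]<.095)];print('pin',len(q),q.mean(0).round(4) if len(q) else '')
a=cv2.imread("pics/side6.png")[120:320,240:440];b=cv2.imread("pics/top6.png")[120:320,250:450]
cv2.imwrite("pics/g6.png",cv2.resize(np.hstack([a,b]),None,fx=2,fy=2,interpolation=2))
E
```

```text
clock: 13.9
ee_pos: [0.5942, -0.2419, 0.1178]
tool_rot: [0.968, 0.19, 0.159, -0.032]
wrist_force: [-1.4, 0.8, -0.7]
gripper_width: 0.0358
gripper_force: 15.0
clock: 14.4
ee_pos: [0.5912, -0.2042, 0.1185]
tool_rot: [0.968, 0.19, 0.159, -0.032]
wrist_force: [0.3, 0.5, -0.5]
gripper_width: 0.0358
gripper_force: 15.0
[ 0.59118753 -0.20424908  0.11853932] [-0.13754232  0.22643058 -0.33581352 -0.24225626 -0.73977648  2.25416126] [[ 0.877  0.379  0.296]
 [ 0.359 -0.925  0.122]
 [ 0.32  -0.001 -0.947]]
side hi pts 177
pin 1 [ 0.6365 -0.2223  0.083 ]
top hi pts 0
pin 0
```

View pics/g6.png

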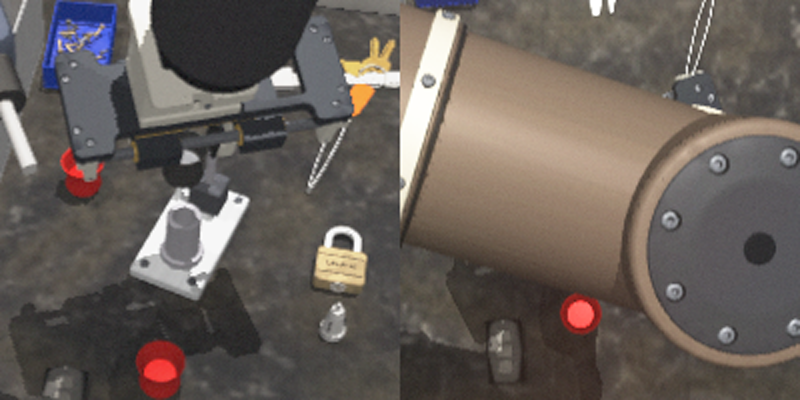

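In the left crop the loupe sits at (183,165) above the bush at (182,230), and it looks level. The pin is behind it. I'll measure the held loupe's axis and underside.

```bash
python3 - <<'E'
from h import *
c=capture("side");w=cloud(c);v,u=np.mgrid[:480,:640]
d=np.hypot(w[...,0]-.584,w[...,1]+.209)
m=(u>318)&(u<345)&(v>185)&(v<216)&(d<.03)&(w[...,2]>.09)&(w[...,2]<.15)
p=w[m];print(m.sum(),p[:,2].min(),np.percentile(p[:,2],[1,5,95,99]).round(4),np.histogram(p[:,2],np.arange(.1,.15,.004)))
for lo in np.arange(.108,.146,.006):
    q=p[(p[:,2]>lo)&(p[:,2]<lo+.006)]
    if len(q)>8:
        f=lambda k:np.hypot(q[:,0]-k[0],q[:,1]-k[1])-k[2]
        s=least_squares(f,[.584,-.209,.016],loss="soft_l1",f_scale=.001);print(round(lo,3),len(q),s.x.round(4),'r16:',fitc(q,.016,[.584,-.209])[0].round(4),'y ext',q[:,1].min().round(4),q[:,1].max().round(4),'xmin',q[:,0].min().round(4))
# silhouette bottom front edge
col=[(uu,v[:,uu][m[:,uu]].max()) for uu in range(322,342) if m[:,uu].any()];print(col)
b=max(x[1] for x in col);print([ray(c,329,b+.5,z).round(4) for z in(.108,.112,.116)])
m2=(d<.024)&(w[...,2]>.026)&(w[...,2]<.056);print('bush',*fitc(w[m2],.015,[.584,-.209]))
print(manip.get_state()["ee_pos"])
E
```

```text
338 0.11043879069004614 [0.1125 0.1154 0.144  0.1451] (array([ 0,  0,  2, 19, 46, 42, 81, 38, 30, 24, 38, 18]), array([0.1  , 0.104, 0.108, 0.112, 0.116, 0.12 , 0.124, 0.128, 0.132,
       0.136, 0.14 , 0.144, 0.148]))
0.108 10 [ 0.5869 -0.2057  0.0163] r16: [ 0.5866 -0.2058] y ext -0.2208 -0.1982 xmin 0.57
0.114 57 [ 0.5856 -0.2062  0.0159] r16: [ 0.5857 -0.2062] y ext -0.222 -0.1902 xmin 0.5678
0.12 61 [ 0.5837 -0.2066  0.0139] r16: [ 0.5861 -0.2057] y ext -0.2217 -0.192 xmin 0.5687
0.126 100 [ 0.5823 -0.2067  0.0124] r16: [ 0.5847 -0.2009] y ext -0.221 -0.1938 xmin 0.5694
0.132 42 [ 0.5853 -0.2052  0.0158] r16: [ 0.5854 -0.205 ] y ext -0.2217 -0.1974 xmin 0.5683
0.138 50 [ 0.5849 -0.2062  0.0174] r16: [ 0.5848 -0.2077] y ext -0.2246 -0.2009 xmin 0.5667
0.144 18 [ 0.5842 -0.2053  0.0186] r16: [ 0.5824 -0.2077] y ext -0.2244 -0.2041 xmin 0.5657
[(322, np.int64(209)), (323, np.int64(210)), (324, np.int64(211)), (325, np.int64(212)), (326, np.int64(212)), (327, np.int64(213)), (328, np.int64(213)), (329, np.int64(213)), (330, np.int64(214)), (331, np.int64(214)), (332, np.int64(214)), (333, np.int64(214)), (334, np.int64(213)), (335, np.int64(213)), (336, np.int64(213)), (337, np.int64(212)), (338, np.int64(212)), (339, np.int64(211)), (340, np.int64(210)), (341, np.int64(208))]
[array([ 0.5728, -0.2047,  0.108 ]), array([ 0.5693, -0.205 ,  0.112 ]), array([ 0.5659, -0.2053,  0.116 ])]
bush [ 0.5839959  -0.20893701] 0.0008267807516236288
[ 0.59139563 -0.20520079  0.1183025 ]
```

```bash
python3 -m pendant '{"grip":[20,20,20,20,20,20],"offset":[[-4,2,9],[-8,2,18],[-11,2,26],[-11,2,26],[-11,2,26],[-11,2,26]],"turn":[[0,0,0],[0,0,0],[0,0,0],[0,0,0],[0,0,0],[0,0,0]]}'
python3 - <<'E'
from h import *
E=[];Zl=[];A=[];B=[];Zp=[];U=[]
for i in range(6):
    c=capture("side");w=cloud(c);v,u=np.mgrid[:480,:640];E.append(manip.get_state()["ee_pos"])
    d=np.hypot(w[...,0]-.584,w[...,1]+.209)
    m=(u>312)&(u<348)&(v>185)&(v<245)&(d<.03)&(w[...,2]>.068)&(w[...,2]<.13)&(c["color"].max(-1)<90)
    p=w[m];U.append(p[:,2].min())
    q=p[(p[:,2]>.087)&(p[:,2]<.094)];A.append(fitc(q,.0155,[.584,-.209])[0]);q=p[(p[:,2]>.107)&(p[:,2]<.116)];Zl.append(fitc(q,.0175,[.584,-.209])[0])
    m2=(d<.024)&(w[...,2]>.026)&(w[...,2]<.056);B.append(fitc(w[m2],.015,[.584,-.209])[0])
print('ee',np.mean(E,0),np.std(E,0));print('foot',np.mean(A,0),'upper',np.mean(Zl,0),'bush',np.mean(B,0),'zmin',np.mean(U))
ax=np.mean(A,0)
bot=[(uu,v[:,uu][m[:,uu]].max()) for uu in range(318,342) if m[:,uu].any()];b=max(x[1] for x in bot);print(bot)
print([ray(c,330,b+.5,z).round(4) for z in(.08,.084,.088)])
print(manip.get_state()["joint_velocities"].round(4))
save(c,"side7.png");cv2.imwrite("pics/g7.png",cv2.resize(cv2.imread("pics/side7.png")[150:290,260:420],None,fx=5,fy=4.2,interpolation=2)[:600])
E
```

```text
clock: 15.15
ee_pos: [0.5904, -0.2079, 0.09]
tool_rot: [0.968, 0.19, 0.159, -0.032]
wrist_force: [-0.9, 0.7, -0.4]
gripper_width: 0.0358
gripper_force: 15.0
ee [ 0.59035562 -0.20778191  0.09020157] [6.68248633e-05 3.94753696e-05 4.68751986e-05]
foot [ 0.58431029 -0.20905229] upper [ 0.58365006 -0.20891419] bush [ 0.58412819 -0.20891416] zmin 0.08317344257902935
[(322, np.int64(219)), (323, np.int64(221)), (324, np.int64(221)), (325, np.int64(222)), (326, np.int64(224)), (327, np.int64(224)), (328, np.int64(225)), (329, np.int64(225)), (330, np.int64(226)), (331, np.int64(226)), (332, np.int64(226)), (333, np.int64(226)), (334, np.int64(226)), (335, np.int64(226)), (336, np.int64(225)), (337, np.int64(225)), (338, np.int64(224)), (339, np.int64(224)), (340, np.int64(223)), (341, np.int64(221))]
[array([ 0.5719, -0.2077,  0.08  ]), array([ 0.5687, -0.2079,  0.084 ]), array([ 0.5654, -0.2082,  0.088 ])]
[ 0.001   0.0011 -0.0021 -0.0018  0.001   0.0016]
```

View pics/g7.png

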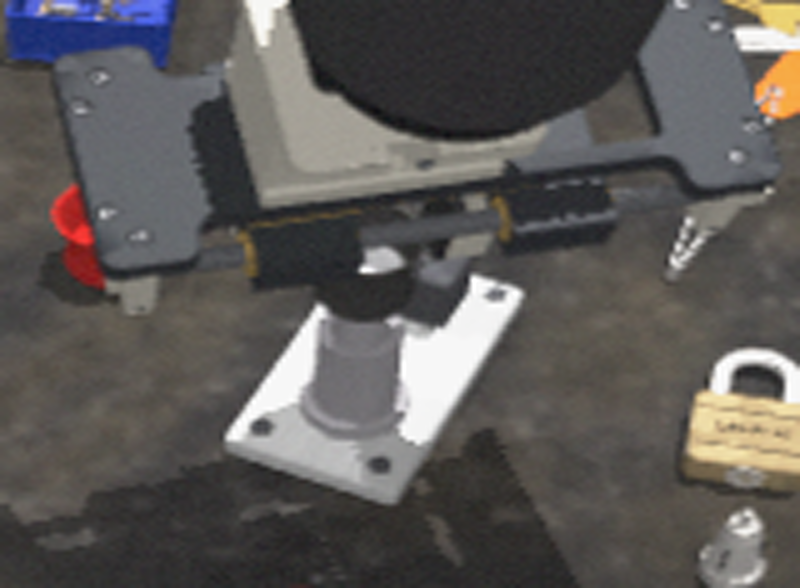

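The loupe is centred over the bush to within about 0.3 mm. Its underside is at 83–84 mm against the pin's 84 mm, it is level, and the arm is steady, so I'm handing in.

```bash
python3 -c "
from cell import manip;print(manip.sign_off())"
```

```text
the job is handed in; nothing more can be done
None
```

The bush is pushed fully down on the spigot and released, and the loupe is held level and centred over it with its underside at about 84 mm, the gauge pin's height; the job is handed in, but it returned no verdict.

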